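Shift the stirrer drive's gear lever into the green slot

TASK

Select the green gear on the stirrer drive: with the fingertips, push the black-knobbed lever along its rail to the cross channel, across, and fully home to the end of the slot that lies between the two green bars, then move the hand away. Only push it, gently, never pinching or gripping the knob, and leave the bottles, glassware and other things around it standing where they are.

Things in the scene. Friction and masses are not known exactly. Their poses are not given: they have to be found in the camera images.
- gear_unit: Grey stirrer-drive gear unit fixed to the bench, 150 (x) x 170 (y) x 95 mm high, carrying the lever; motor drum 45 mm out of its rear (+x), output shaft 32 mm out of its right (-y) side. Only the lever stands above its flat top. Origin on the bench under the centre of the gate; x points to its rear (away from the robot, apart from yaw), y to its left, z up.
- gate_centre (a point): Centre of the gate, on the plate's top face, 95 mm above the bench; axes as the unit's. The gate: a cross channel along y through here and three rails along x at y = -30, 0, +30 mm, each with a front and a rear slot ending (stem centre) at x = -26 and +26 mm. All 15 mm wide, stem 10 mm. The tongues between slots have round noses. The lever starts anywhere along the middle rail.
- lever_knob (a point): Centre of the black ball knob, 34 mm diameter, on the gear lever, 150 mm from the pivot, which lies 85 mm below gate_centre: the knob is 65 mm above the plate when upright, and about 51 mm above it and 42 mm (x), 48 mm (y) from the gate's centre when home in an outer slot.
- lever_stem (a point): Point on the lever's axis 94 mm from the pivot; it lies in the plate's top face when the lever is home in an outer slot, and is then at that slot's end.
- lever_cross (a joint): Sideways tilt of the lever, rad: 0 upright (middle rail), + to the unit's left (+y), - to its right. About +-0.34 in the outer rails; stops at +-0.352. Knob y from the gate's centre = 150 mm x sin(lever_cross) x cos(lever_shift).
- lever_shift (a joint): Fore-aft tilt of the lever, rad: 0 in the cross channel (neutral), + to the rear slots (+x), - to the front slots. +-0.28 at the slot ends, stops at +-0.285. Knob x from the gate's centre = 150 mm x sin(lever_shift). No springs: friction (about 1.5 N at the knob) holds both tilts where they are left. Sideways travel is free only within about 0.025 rad of neutral; the round noses guide a little more.
- mark_green: Pair of flat green bars (each 30x11x1.5 mm, lying along the slot) on the top plate, one on either side of one of the four outer slots. Origin midway between the two bars at plate height, at that slot's end, where the stem's centre stands when fully home. Which outer slot has which colour changes from run to run.
- mark_yellow: Pair of flat yellow bars (each 30x11x1.5 mm, lying along the slot) on the top plate, one on either side of one of the four outer slots. Origin midway between the two bars at plate height, at that slot's end, where the stem's centre stands when fully home. Which outer slot has which colour changes from run to run.
- mark_blue: Pair of flat blue bars (each 30x11x1.5 mm, lying along the slot) on the top plate, one on either side of one of the four outer slots. Origin midway between the two bars at plate height, at that slot's end, where the stem's centre stands when fully home. Which outer slot has which colour changes from run to run.
- mark_white: Pair of flat white bars (each 30x11x1.5 mm, lying along the slot) on the top plate, one on either side of one of the four outer slots. Origin midway between the two bars at plate height, at that slot's end, where the stem's centre stands when fully home. Which outer slot has which colour changes from run to run.
- dropper_bottle: Bystander: small brown dropper bottle with red bulb, 34 mm across, 103 mm tall, at the right of the gear unit; origin at the centre of its underside.
- timer: Bystander: white bench timer lying flat, 72x62x20 mm, at the front left; origin at the centre of its underside.
- pen: Bystander: blue pen lying flat, 145 mm long, in front of the gear unit to the right; origin at the centre of its underside.
- beaker: Bystander: glass beaker with yellow contents, 64 mm across, 82 mm tall, behind the gear unit to the right; origin at the centre of its underside.
- flask: Bystander: conical glass flask with pink contents, 67 mm across, 109 mm tall, behind the gear unit to the left; origin at the centre of its underside.
- jar: Bystander: white jar with blue screw cap, 54 mm across, 74 mm tall, behind the gear unit; origin at the centre of its underside.
- steel_spatula: Bystander: spatula with wooden handle lying flat, 158 mm long, at the front right; origin at the centre of its underside.
- boss_head: Bystander: black boss-head clamp lying flat, 72x71x26 mm, at the back right; origin at the centre of its underside.

How it is judged:
By the outcome, as a careful person would: the job done as asked, in the order asked, and still so for the second after the job is handed in, with the robot touching nothing.
It also fails if it takes over 48 s, if anything falls off the work surface, if the arm or the gripper's body presses on something with over 40 N, if the wrist force passes 120 N, or if a joint passes its speed limit or range.

ROBOT

A 7-joint arm with a two-finger parallel gripper is mounted at the origin on a cart in front of the work surface, level with it; the furniture and walls round the work are solid. World frame = base frame: x ahead of the robot, y to its left, z up, the work surface at z = 0. Lengths are in m, angles in rad, forces in N, time in s.
With the tool pointing down it reaches from about 0.425 to 0.925 m from the base axis. Payload 6.8 kg.
Tool frame: the origin (TCP) lies on the mounting face of the last link; the fingertips stand 173 mm ahead of it and the grasp point (between the pads) lies 155 mm ahead of it (grip_point_offset is the distance from the TCP to the grasp point, in m); x points along the fingers, z is the direction in which the jaws open and shut, and the axes are right-handed (so a half turn about x gives the same grasp; the last joint's range is limited). The gripper opens to 85 mm and grips with 20 to 120 N. Pads are 22 mm wide; open, the fingers measure 114 mm over their backs; the gripper's body (76 mm by 85 mm) begins 54 mm behind the grasp point. The pads swing forward as they close: fully open they stand 13 mm farther back than shut.
Start: joints at [1.187, 0.477, 0.022, 1.555, -0.011, 1.109, -0.083], TCP at [0.184, -0.65, 0.405] pointing down, gripper open.
Joint ranges: [-2.96, 2.96], [-0.34, 2.1], [-1.41, 1.46], [0.24, 2.44], [-1.37, 4.51], [0.17, 1.92], [-2.96, 2.96]. Speed limits (rad/s): [2.39, 2.39, 3.14, 3.14, 3.14, 3.14, 3.14].

INTERFACE

Orientations are given as a rotation vector (axis times angle).
In Python, from bench import * gives the robot as it stands. The module is installed in compiled form; this text tells all that it offers.
- The arm moves only by the tool servo_tool, never from a script. Its argument "motion" is a list of rows, each a list of 5 numbers: the shift along the tool's x, y, z in m, then the turn about the tool's x in degrees, then the gripper command: -1 is fully open, 1 is shut, values between are in proportion. In form: [[dx, dy, dz, turn, fingers], ...]. A call has 1 to 8 rows; each row is the pose to reach, as a shift and turn from the pose measured when the call began, along the tool's axes at that moment; what a row does not reach only later rows make up. A row lasts 1/10 s, in which the tool goes at most 50 mm and 8.59 degrees, less where a joint would pass 70% of its speed; a pose out of reach is approached as far as the arm can. A call with a gripper value outside its range is refused whole. The fingers move at their own pace and stop on an object; "force" is the grip in N (left out, the last holds). Time passes only in rows, so rows that repeat a pose let the fingers close. It gives the time, the measured TCP pose, the force and the opening at its end, in the units of the state.
- get_obs(): the state, without advancing time (a new reading comes with each control period).
- grab_frame(name): name is "side" or "top" or "wrist"; returns the picture (384x512x3 uint8, red, green, blue); there is no depth.
- camera_params(name): a dict with "mtx" (3x3 intrinsics, pixels), "world_to_cam" (4x4, takes a point from world to camera coordinates); the wrist camera has in their place "T_tool_cam" (4x4, takes a point from camera to tool coordinates, whose origin is the TCP and whose axes are the tool frame's). Camera axes: x right, y down, z forward; pixel columns grow to the right and rows downward; lengths in m; the calibration is good to about 2 mm. A picture is of the moment at which its call begins: read the wrist's pose just before it. camera_params takes no time and is no camera call.
- hand_in(): hands the job in, once; it reports no verdict.
The state is a dict: "clock": time; "joints": joint angles; "qvel": joint speeds; "tau": joint torques, N m; "tcp_pos": TCP position; "orientation": TCP orientation; "contact_force": force on the tool from outside, world axes, zero at the start; "moment": the same for the moment, N m; "grip_width": finger opening in m.
Only numpy, scipy, OpenCV 4.12 (cv2) and the standard library are available. Lean on these libraries where they do the work, as an engineer would, in place of code of your own. Each camera call takes 0.05 s, during which the arm holds its last target. There are 200 camera calls.

## Working session

There is one attempt and no reset: what is moved stays moved. The work goes in short steps, Python scripts to look and compute and a tool call to move; the robot and the scene stay as the last step left them, time stands still between calls to the robot, and variables do not carry over. Pictures are saved under pics/ and viewed, about 8 in all and at most 12, crops included, and the job is handed in when it is done.

Besides the shell and the picture viewer there is one more tool, called after ">>>" by a JSON object that holds its "fn" and its "kwargs". servo_tool: Moves the arm, as the interface text tells. Its arguments: {"type":"object","properties":{"motion":{"type":"array","items":{"type":"array","items":{"type":"number"}}},"force":{"type":"number"}},"required":["motion"]}

```bash
mkdir -p pics
python3 - <<'E'
from bench import *
import cv2,numpy as np
np.set_printoptions(precision=4,suppress=True)
o=get_obs();print(o)
for n in("top","side"):
    im=grab_frame(n);cv2.imwrite(f"pics/{n}0.png",im[:,:,::-1]);p=camera_params(n);print(n,p)
print(camera_params("wrist"))
E
```

```text
{'clock': 0.0, 'joints': array([ 1.1869,  0.4778,  0.0223,  1.5565, -0.0115,  1.1093, -0.0831]), 'qvel': array([ 0.0028, -0.0014,  0.0006, -0.0018,  0.0003, -0.0013,  0.0001]), 'tau': array([ -0.0002, -59.6449,   1.6082, -28.1202,   0.0125,   0.0094,
         0.0001]), 'tcp_pos': array([ 0.1838, -0.6492,  0.4037]), 'orientation': array([ 1.0047,  1.3287, -1.003 ]), 'contact_force': array([-0.6108, -0.2989,  0.107 ]), 'moment': array([-0.021 , -0.0349,  0.058 ]), 'grip_width': 0.08528095642307554}
top {'mtx': array([[425.9943,   0.    , 262.1328],
       [  0.    , 425.9943, 198.1177],
       [  0.    ,   0.    ,   1.    ]]), 'world_to_cam': array([[ 0.0109, -0.9999, -0.0083,  0.0582],
       [-0.9908, -0.0096, -0.1351,  0.5448],
       [ 0.135 ,  0.0097, -0.9908,  1.1912],
       [ 0.    ,  0.    ,  0.    ,  1.    ]])}
side {'mtx': array([[389.3907,   0.    , 258.4568],
       [  0.    , 389.3907, 190.8203],
       [  0.    ,   0.    ,   1.    ]]), 'world_to_cam': array([[ 0.9998, -0.0156, -0.0096, -0.5406],
       [-0.0172, -0.6117, -0.7909,  0.1309],
       [ 0.0065,  0.7909, -0.6119,  1.0755],
       [ 0.    ,  0.    ,  0.    ,  1.    ]])}
{'mtx': array([[296.6463,   0.    , 253.7805],
       [  0.    , 296.6463, 193.0576],
       [  0.    ,   0.    ,   1.    ]]), 'T_tool_cam': array([[ 0.0008, -0.2855,  0.9584,  0.031 ],
       [ 0.0004, -0.9584, -0.2855,  0.073 ],
       [ 1.    ,  0.0006, -0.0007,  0.0006],
       [ 0.    ,  0.    ,  0.    ,  1.    ]])}
```

View pics/top0.png

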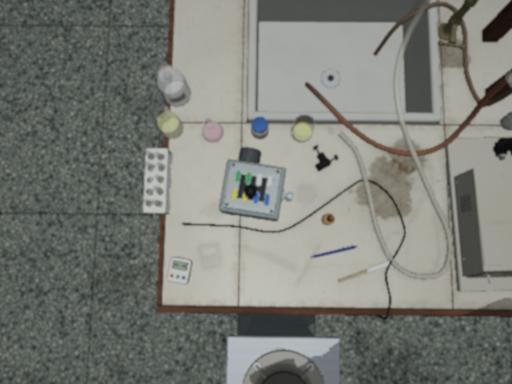

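View pics/side0.png

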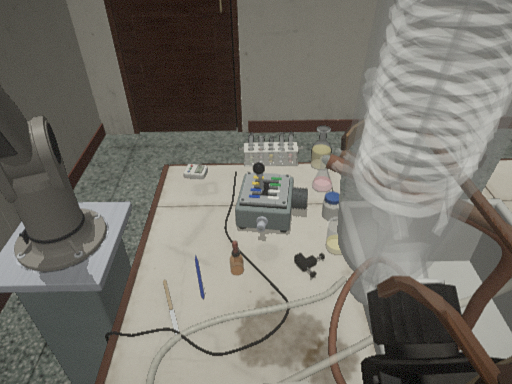

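Green is at the rear left, around (243,177) in top. The knob is dark at about (250,190) in top and (259,169) in side. I'll enlarge both.

Run:
```python
import cv2,numpy as np
a=cv2.imread('pics/top0.png')[145:225,210:300];b=cv2.imread('pics/side0.png')[155:235,225:315]
f=lambda i:cv2.resize(i,None,fx=4.4,fy=4.4,interpolation=cv2.INTER_CUBIC)
cv2.imwrite('pics/c0.png',np.hstack([f(a),f(b)]))
```

```text
(no output)
```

View pics/c0.png

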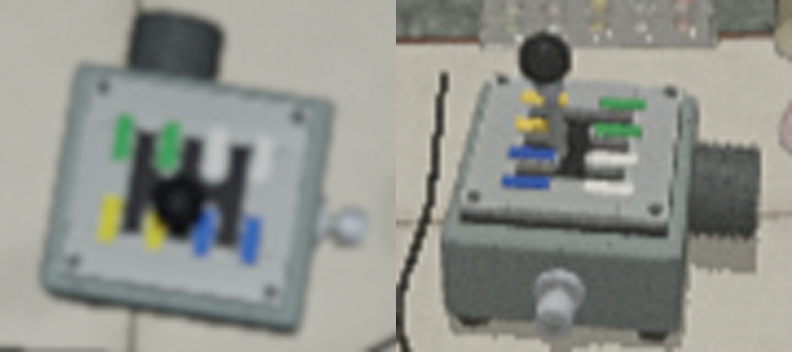

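```bash
cat > h.py <<'E'
import numpy as np,cv2
from scipy.optimize import least_squares
from scipy.spatial.transform import Rotation as R
np.set_printoptions(precision=4,suppress=True)
def proj(p,X):
    c=np.atleast_2d(X)@p['world_to_cam'][:3,:3].T+p['world_to_cam'][:3,3]
    u=c@p['mtx'].T;return u[:,:2]/u[:,2:]
def world(x,y,yaw,L):
    c,s=np.cos(yaw),np.sin(yaw);L=np.atleast_2d(L)
    return np.c_[x+c*L[:,0]-s*L[:,1],y+s*L[:,0]+c*L[:,1],L[:,2]]
def knob(cr,sh):
    return np.array([.15*np.sin(sh),.15*np.sin(cr)*np.cos(sh),.01+.15*np.cos(cr)*np.cos(sh)])
E
python3 - <<'E'
from h import *;from bench import *
T,S=camera_params("top"),camera_params("side")
t=np.array([[123,137],[168,146],[215,153],[262,160],[107,218],[155,230],[204,232],[250,241],[180,203]])/4.4+[210,145]
s=np.array([[622,104],[617,131],[612,158],[608,188],[534,99],[531,125],[531,153],[525,183],[545,58]],float)
s[:,0]-=396; s=s/4.4+[225,155]
def f(v,full=False):
    x,y,yaw,bx,by,sh,cr,sx,sy=v
    L=[[sg*bx,yy,.0955] for sg in(1,-1) for yy in(.03+by,.03-by,-.03+by,-.03-by)]
    L.append(knob(cr,sh));W=world(x,y,yaw,L)
    r=np.r_[(proj(T,W)-t),(proj(S,W)-s-[sx,sy])]
    return r if full else np.r_[r.ravel(),np.array([sx,sy])/2,cr/.02]
q=least_squares(f,[.55,.0,-.1,.02,.013,0,0,0,0]);print(q.x);print(f(q.x,True))
x,y,yaw,_,_,sh,cr=q.x[:7]
print("knob",world(x,y,yaw,knob(cr,sh)),"home",world(x,y,yaw,knob(.34,.28)))
E
```

```text
[ 0.5638  0.091  -0.1314  0.0265  0.0149 -0.1183 -0.0041  0.7129  0.0384]
[[-0.4239  0.3408]
 [-0.0242 -0.2213]
 [ 0.1334 -0.2991]
 [ 0.1081 -0.4025]
 [ 0.3286  0.7375]
 [ 0.1083 -0.4844]
 [-0.1254  0.5965]
 [ 0.1388  0.0606]
 [-0.2413 -0.2064]
 [-0.5002 -0.1771]
 [-0.1931 -0.1807]
 [ 0.0617  0.2024]
 [ 0.0667  0.0706]
 [ 1.2572 -0.1383]
 [ 0.7292  0.0336]
 [-0.5567  0.1332]
 [-0.5115 -0.0577]
 [-0.175   0.1237]]
knob [[0.5462 0.0927 0.159 ]] home [[0.6112 0.1332 0.1459]]
```

```bash
cat >> h.py <<'E'
X0,Y0,YAW=.5638,.0910,-.1314
def rel(o,U,yaw=YAW):
    """tool-frame shift to bring the closed fingertips to unit-frame point U (z above bench), and turn"""
    Rm=R.from_rotvec(o['orientation']).as_matrix()
    tip=o['tcp_pos']+.173*Rm[:,0]
    return Rm.T@(world(X0,Y0,YAW,U)[0]-tip)
def unit(o):
    Rm=R.from_rotvec(o['orientation']).as_matrix();tip=o['tcp_pos']+.173*Rm[:,0]
    c,s=np.cos(YAW),np.sin(YAW);d=tip-[X0,Y0,0]
    return np.array([c*d[0]+s*d[1],-s*d[0]+c*d[1],d[2]])
def yaws(o):
    Rm=R.from_rotvec(o['orientation']).as_matrix()
    return np.degrees([np.arctan2(Rm[1,1],Rm[0,1])-YAW,np.arctan2(Rm[1,2],Rm[0,2])-YAW])
E
python3 - <<'E'
from h import *;from bench import *
o=get_obs();print(R.from_rotvec(o['orientation']).as_matrix());print(unit(o),yaws(o))
print(rel(o,[-.07,0,.20]))
E
```

```text
[[-0.0006  0.9622  0.2723]
 [ 0.0015  0.2723 -0.9622]
 [-1.     -0.0001 -0.0016]]
[-0.2799 -0.7834  0.2309] [ 23.3303 -66.6697]
[ 0.0318  0.503  -0.6362]
```

>>> {"fn": "servo_tool", "kwargs": {"motion": [[0, 0.045, 0, 3, 1], [0, 0.09, 0, 6, 1], [0, 0.13, -0.02, 9, 1], [0, 0.17, -0.05, 12, 1], [0, 0.2, -0.085, 15, 1], [0, 0.23, -0.12, 18, 1], [0, 0.26, -0.155, 21, 1], [0, 0.28, -0.19, 23.3, 1]], "force": 20}}

```text
clock: 0.9
tcp_pos: [0.4029, -0.3875, 0.4038]
orientation: [1.306, 1.147, -1.304]
contact_force: [-0.7, 0.8, 1.0]
grip_width: -0.0002
```

Run:
```python
from h import *;from bench import *
o=get_obs();print(unit(o),yaws(o),o['tcp_pos'],rel(o,[-.09,0,.20]),o['grip_width'])
```

```text
[-0.0969 -0.4951  0.2308] [  0.0479 -89.9522] [ 0.4029 -0.3875  0.4038] [ 0.0319  0.0073 -0.495 ] -0.00017437391363452797
```

>>> {"fn": "servo_tool", "kwargs": {"motion": [[0, 0.005, -0.05, 0, 1], [0, 0.005, -0.1, 0, 1], [0, 0.005, -0.15, 0, 1], [0, 0.005, -0.2, 0, 1], [0, 0.005, -0.25, 0, 1], [0, 0.005, -0.3, 0, 1], [0, 0.005, -0.35, 0, 1], [0, 0.005, -0.4, 0, 1]]}}

```text
clock: 1.7
tcp_pos: [0.4592, 0.0072, 0.4047]
orientation: [1.306, 1.146, -1.304]
contact_force: [1.2, -0.1, 0.5]
grip_width: -0.0
```

>>> {"fn": "servo_tool", "kwargs": {"motion": [[0, 0, -0.04, 0, 1], [0, 0, -0.075, 0, 1], [0, 0, -0.1, 0, 1], [0, 0, -0.1, 0, 1], [0, 0, -0.1, 0, 1]]}}

```text
clock: 2.2
tcp_pos: [0.472, 0.1063, 0.4045]
orientation: [1.305, 1.147, -1.304]
contact_force: [-0.7, -0.4, -0.9]
grip_width: 0.0001
```

```bash
cat >> h.py <<'E'
def wrist(o,p,W):
    Rm=R.from_rotvec(o['orientation']).as_matrix();Tt=p['T_tool_cam']
    c=((np.atleast_2d(W)-o['tcp_pos'])@Rm-Tt[:3,3])@Tt[:3,:3]
    u=c@p['mtx'].T;return u[:,:2]/u[:,2:]
E
python3 - <<'E'
from h import *;from bench import *
o=get_obs();print(unit(o),yaws(o),o['tcp_pos'],o['contact_force'])
im=grab_frame('wrist')[:,:,::-1].copy();p=camera_params('wrist')
# overlay predictions
for L,c in(([.026,.03,.095],(0,0,255)),([-.026,.03,.095],(0,0,255)),([.026,-.03,.095],(0,0,255)),([-.026,-.03,.095],(0,0,255)),(knob(-.004,-.118),(255,255,0))):
    u=wrist(o,p,world(X0,Y0,YAW,L))[0];print(u);cv2.circle(im,tuple(int(v) for v in u),3,c,-1)
cv2.imwrite('pics/w1.png',im)
E
```

```text
[-0.0932  0.0034  0.2315] [  0.0958 -89.9043] [0.472  0.1063 0.4045] [-0.7074 -0.4169 -0.9108]
[222.9761  48.1674]
[224.5708 111.2592]
[293.1879  48.2959]
[290.8775 111.4043]
[259.6093 100.9536]
```

View pics/w1.png

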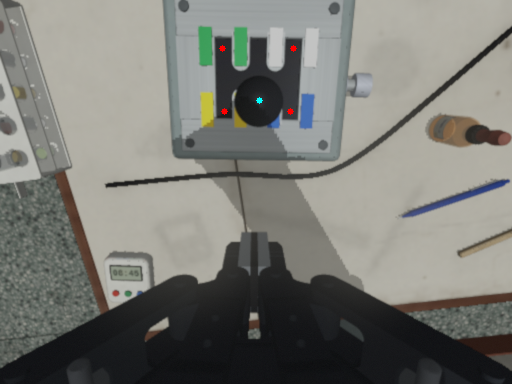

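The predicted knob (260,101) and slot points lie on the image features, so the pose is good. The fingertips are at (255,240). Next I descend in front of the knob.

>>> {"fn": "servo_tool", "kwargs": {"motion": [[0.035, 0, 0.003, 0, 1], [0.07, 0, 0.003, 0, 1], [0.095, 0.01, 0.003, 0, 1], [0.101, 0.025, 0.003, 0, 1], [0.101, 0.035, 0.003, 0, 1], [0.101, 0.04, 0.003, 0, 1], [0.101, 0.04, 0.003, 0, 1]]}}

```text
clock: 2.95
tcp_pos: [0.5126, 0.0971, 0.3048]
orientation: [1.309, 1.144, -1.304]
contact_force: [-0.2, -0.1, 0.6]
grip_width: 0.0003
```

Run:
```python
from h import *;from bench import *
o=get_obs();print(unit(o),yaws(o),o['contact_force'])
```

```text
[-0.0513 -0.0003  0.1318] [ -0.0846 -90.0845] [-0.18   -0.0587  0.5832]
```

>>> {"fn": "servo_tool", "kwargs": {"motion": [[0, 0.004, 0, 0, 1], [0, 0.008, 0, 0, 1], [0, 0.012, 0, 0, 1], [0, 0.016, 0, 0, 1], [0, 0.019, 0, 0, 1], [0, 0.021, 0, 0, 1], [0, 0.021, 0, 0, 1], [0, 0.021, 0, 0, 1]]}}

```text
clock: 3.75
tcp_pos: [0.5335, 0.0943, 0.3048]
orientation: [1.309, 1.144, -1.304]
contact_force: [-0.4, -0.3, 0.5]
grip_width: -0.0001
```

```bash
cat > w.py <<'E'
import sys
from h import *;from bench import *
o=get_obs();print(unit(o),yaws(o),o['contact_force'])
im=grab_frame('wrist')[:,:,::-1].copy();p=camera_params('wrist')
cr,sh=float(sys.argv[2]),float(sys.argv[3])
K=knob(cr,sh);k=wrist(o,p,world(X0,Y0,YAW,K))[0];print('pred',k)
# dark blob near prediction
r=70;y0,x0=max(0,int(k[1])-r),max(0,int(k[0])-r)
g=cv2.medianBlur(im,3).max(2)[y0:int(k[1])+r,x0:int(k[0])+r]
cs=cv2.HoughCircles(cv2.GaussianBlur(g,(5,5),0),cv2.HOUGH_GRADIENT,1,60,param1=80,param2=12,minRadius=18,maxRadius=45)
print(None if cs is None else cs[0]+[x0,y0,0])
if cs is not None:
    c=cs[0][0,:2]+[x0,y0]
    q=least_squares(lambda v:wrist(o,p,world(X0,Y0,YAW,knob(*v)))[0]-c,[cr,sh]);print('cross,shift',q.x,'knob unit',knob(*q.x))
    cv2.circle(im,tuple(int(v) for v in c),int(cs[0][0,2]),(0,255,255),1)
cv2.imwrite(f'pics/{sys.argv[1]}.png',im)
E
python3 w.py w2 0 -.01
```

```text
[-0.0302 -0.0003  0.1318] [ -0.0827 -90.0825] [-0.3711 -0.317   0.511 ]
pred [251.8737 217.6408]
[[252.5 219.5  42.2]
 [200.5 255.5  23.6]
 [305.5 259.5  21.3]]
cross,shift [-0.0017 -0.0155] knob unit [-0.0023 -0.0003  0.16  ]
```

View pics/w2.png

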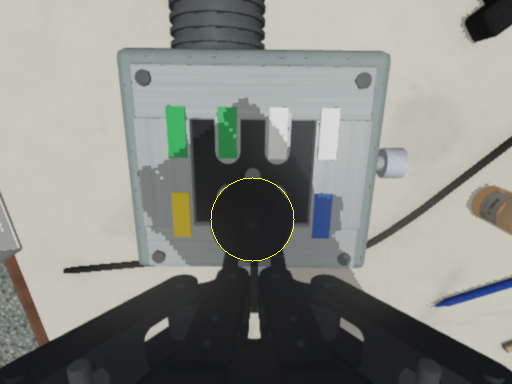

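The lever is almost at neutral (knob about −2 mm, centred at (252,219)). I'll push 2 mm more, back off and go round to the knob's right side.

>>> {"fn": "servo_tool", "kwargs": {"motion": [[0, 0.001, 0, 0, 1], [0, 0.002, 0, 0, 1], [0, 0.002, 0, 0, 1], [0, -0.02, 0, 0, 1], [0, -0.03, 0.03, 0, 1], [0, -0.02, 0.06, 0, 1], [0, 0.005, 0.06, 0, 1], [0, 0.028, 0.06, 0, 1]]}}

```text
clock: 4.6
tcp_pos: [0.554, 0.0295, 0.305]
orientation: [1.31, 1.141, -1.305]
contact_force: [0.5, 0.6, -0.0]
grip_width: -0.0001
```

>>> {"fn": "servo_tool", "kwargs": {"motion": [[0, 0.005, 0, 0, 1], [0, 0.005, 0, 0, 1]]}}

```text
clock: 4.8
tcp_pos: [0.5595, 0.0284, 0.3049]
orientation: [1.311, 1.141, -1.305]
contact_force: [-0.5, -0.6, 0.1]
grip_width: 0.0002
```

```bash
python3 w.py w3 0 0
```

```text
[ 0.0045 -0.0623  0.1319] [ -0.2533 -90.253 ] [-0.5286 -0.6112  0.1344]
pred [112.3473 287.8487]
[[113.5 294.5  44.4]
 [163.5 342.5  20.4]]
cross,shift [-0.0001 -0.023 ] knob unit [-0.0034 -0.      0.16  ]
```

View pics/w3.png

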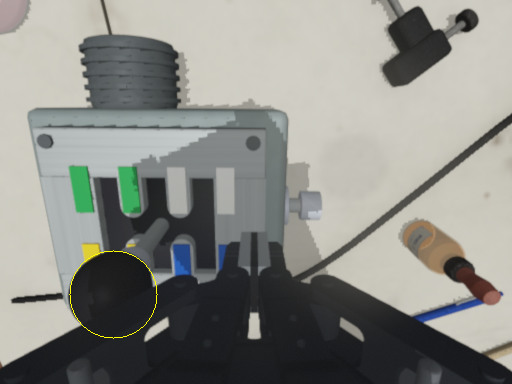

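Side-on position is good. The stem base at (157,228) is centred in the cross channel between the nose rows 213 and 237. Next is the push to the left.

>>> {"fn": "servo_tool", "kwargs": {"motion": [[0, -0.003, -0.012, 0, 1], [0, -0.004, -0.022, 0, 1], [0, -0.004, -0.03, 0, 1], [0, -0.004, -0.036, 0, 1], [0, -0.004, -0.042, 0, 1], [0, -0.004, -0.048, 0, 1], [0, -0.004, -0.052, 0, 1], [0, -0.004, -0.052, 0, 1]]}}

```text
clock: 5.65
tcp_pos: [0.5617, 0.0817, 0.3047]
orientation: [1.31, 1.142, -1.305]
contact_force: [0.2, 0.2, 0.3]
grip_width: -0.0001
```

```bash
python3 w.py w4 .14 0
```

```text
[-0.0005 -0.0092  0.1317] [ -0.1612 -90.161 ] [0.2013 0.194  0.2964]
pred [184.7537 276.2799]
[[184.5 277.5  38.9]
 [163.5 342.5  20.4]]
cross,shift [ 0.1411 -0.0042] knob unit [-0.0006  0.0211  0.1585]
```

View pics/w4.png

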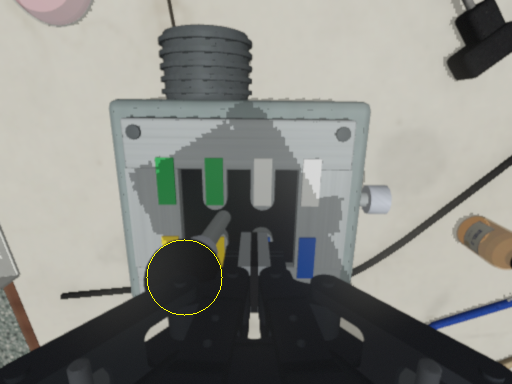

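The knob is now at (185,277), cross ≈ 0.14, shift ≈ 0, moving freely. I continue the push.

>>> {"fn": "servo_tool", "kwargs": {"motion": [[0, 0, -0.006, 0, 1], [0, 0, -0.012, 0, 1], [0, 0, -0.018, 0, 1], [0, 0, -0.023, 0, 1], [0, 0, -0.026, 0, 1], [0, 0, -0.028, 0, 1], [0, 0, -0.029, 0, 1], [0, 0, -0.029, 0, 1]]}}

```text
clock: 6.5
tcp_pos: [0.5657, 0.1101, 0.3047]
orientation: [1.31, 1.142, -1.305]
contact_force: [-0.5, -1.6, -0.7]
grip_width: -0.0001
```

```bash
python3 w.py w5 .33 0
```

```text
[-0.0003  0.0195  0.1317] [ -0.1844 -90.1841] [-0.4972 -1.6488 -0.7342]
pred [190.2457 268.6909]
[[188.5 268.5  37.1]
 [204.5 207.5  43.3]]
cross,shift [ 0.3362 -0.0005] knob unit [-0.0001  0.0495  0.1516]
```

View pics/w5.png

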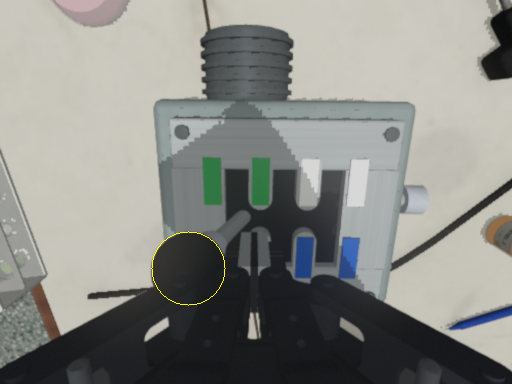

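Cross ≈ 0.336, shift ≈ 0: the lever is in line with the green slot (knob centre (188,268), green bars at columns 212 and 261). I go round to the front of the knob.

>>> {"fn": "servo_tool", "kwargs": {"motion": [[0, 0, 0.012, 0, 1], [0, -0.02, 0.02, 0, 1], [0, -0.045, 0.015, 0, 1], [0, -0.052, -0.01, 0, 1], [0, -0.045, -0.029, 0, 1], [0, -0.037, -0.029, 0, 1], [0, -0.037, -0.029, 0, 1]]}}

```text
clock: 7.25
tcp_pos: [0.534, 0.1427, 0.3049]
orientation: [1.311, 1.141, -1.305]
contact_force: [-0.6, -0.1, 0.1]
grip_width: -0.0001
```

```bash
python3 w.py w6 .336 0
```

```text
[-0.0357  0.0477  0.1319] [ -0.2431 -90.2427] [-0.6403 -0.1201  0.1035]
pred [248.4597 195.2045]
[[249.5 195.5  39.9]]
cross,shift [ 0.3328 -0.0006] knob unit [-0.0001  0.049   0.1518]
```

Pushing home: the fingertip x goes from −0.036 to about +0.010 first.

>>> {"fn": "servo_tool", "kwargs": {"motion": [[0, 0.006, 0, 0, 1], [0, 0.012, 0, 0, 1], [0, 0.018, 0, 0, 1], [0, 0.024, 0, 0, 1], [0, 0.03, 0, 0, 1], [0, 0.036, 0, 0, 1], [0, 0.041, 0, 0, 1], [0, 0.044, 0, 0, 1]]}}

```text
clock: 8.1
tcp_pos: [0.5773, 0.1361, 0.3043]
orientation: [1.311, 1.141, -1.307]
contact_force: [-1.4, -1.0, -1.6]
grip_width: 0.0001
```

```bash
python3 w.py w7 .335 .22
```

```text
[0.0078 0.0466 0.1313] [ -0.3014 -90.3013] [-1.3705 -0.9717 -1.6485]
pred [249.3833 216.3635]
[[248.5 211.5  37.8]
 [304.5 260.5  18.6]]
cross,shift [0.339  0.2343] knob unit [0.0348 0.0485 0.1476]
```

>>> {"fn": "servo_tool", "kwargs": {"motion": [[0, 0.002, 0, 0, 1], [0, 0.004, 0, 0, 1], [0, 0.005, 0, 0, 1], [0, 0.006, 0, 0, 1], [0, 0.006, 0, 0, 1]]}}

```text
clock: 8.65
tcp_pos: [0.5838, 0.1352, 0.3046]
orientation: [1.312, 1.14, -1.306]
contact_force: [-1.1, -0.9, -1.1]
grip_width: -0.0003
```

```bash
python3 w.py w8 .335 .28
```

```text
[0.0145 0.0467 0.1316] [ -0.31   -90.3097] [-1.0967 -0.9212 -1.1037]
pred [251.2637 210.26  ]
[[251.5 209.5  37.5]
 [291.5 263.5  19.1]]
cross,shift [0.3344 0.2824] knob unit [0.0418 0.0473 0.1461]
```

Nearly home. I feel for the end stop in 0.5 mm steps.

>>> {"fn": "servo_tool", "kwargs": {"motion": [[0, 0.0005, 0, 0, 1], [0, 0.001, 0, 0, 1], [0, 0.001, 0, 0, 1]]}}

```text
clock: 9.0
tcp_pos: [0.5848, 0.1351, 0.3047]
orientation: [1.312, 1.14, -1.306]
contact_force: [-2.0, -0.1, -1.8]
grip_width: -0.0001
```

>>> {"fn": "servo_tool", "kwargs": {"motion": [[0, 0.001, 0, 0, 1], [0, 0.001, 0, 0, 1]]}}

```text
clock: 9.2
tcp_pos: [0.5858, 0.135, 0.3046]
orientation: [1.312, 1.14, -1.306]
contact_force: [-2.3, -0.8, -1.2]
grip_width: -0.0002
```

>>> {"fn": "servo_tool", "kwargs": {"motion": [[0, 0.001, 0, 0, 1], [0, 0.001, 0, 0, 1]]}}

```text
clock: 9.4
tcp_pos: [0.5867, 0.1348, 0.3045]
orientation: [1.311, 1.14, -1.307]
contact_force: [-2.6, 0.9, -2.9]
grip_width: -0.0002
```

```bash
python3 w.py w9 .335 .28
```

```text
[0.0174 0.0467 0.1315] [ -0.3125 -90.3123] [-2.5711  0.8569 -2.9363]
pred [251.2168 216.3702]
[[252.5 210.5  37.3]]
cross,shift [0.3325 0.2983] knob unit [0.0441 0.0468 0.1455]
```

View pics/w9.png

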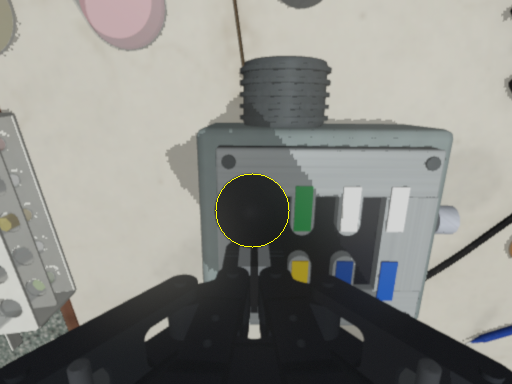

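>>> {"fn": "servo_tool", "kwargs": {"motion": [[0, 0.001, 0, 0, 1], [0, 0.001, 0, 0, 1]]}}

```text
clock: 9.65
tcp_pos: [0.5875, 0.1348, 0.3043]
orientation: [1.311, 1.141, -1.307]
contact_force: [-3.7, 0.7, -1.5]
grip_width: 0.0002
```

>>> {"fn": "servo_tool", "kwargs": {"motion": [[0, 0.001, 0, 0, 1], [0, 0.001, 0, 0, 1]]}}

```text
clock: 9.85
tcp_pos: [0.5884, 0.1346, 0.3042]
orientation: [1.31, 1.141, -1.308]
contact_force: [-4.3, 0.3, -1.0]
grip_width: -0.0001
```

Force is rising steadily, now 4.3 N along −x, so it is on the stop. I'll back off and inspect.

>>> {"fn": "servo_tool", "kwargs": {"motion": [[0, 0.001, 0, 0, 1], [0, 0.001, 0, 0, 1], [0, -0.01, 0, 0, 1], [0, -0.04, 0, 0, 1], [-0.03, -0.075, 0, 0, 1], [-0.07, -0.095, 0.0, 0, 1], [-0.1, -0.1, 0, 0, 1], [-0.1, -0.1, 0, 0, 1]]}}

```text
clock: 10.65
tcp_pos: [0.4897, 0.1495, 0.4096]
orientation: [1.318, 1.137, -1.297]
contact_force: [0.5, 0.8, 0.6]
grip_width: -0.0002
```

>>> {"fn": "servo_tool", "kwargs": {"motion": [[-0.01, -0.01, 0.04, 0, 1], [-0.01, -0.01, 0.05, 0, 1], [-0.01, -0.01, 0.05, 0, 1]]}}

```text
clock: 10.95
tcp_pos: [0.4731, 0.0995, 0.4194]
orientation: [1.321, 1.133, -1.298]
contact_force: [0.5, 0.5, 0.5]
grip_width: -0.0002
```

```bash
python3 w.py w10 .34 .28
python3 - <<'E'
from h import *;from bench import *
o=get_obs();print(o['clock'],o['contact_force'])
T,S=camera_params("top"),camera_params("side")
f=lambda i:cv2.resize(i,None,fx=4.4,fy=4.4,interpolation=cv2.INTER_CUBIC)
out=[]
for n,p,(r,c) in(("top",T,(145,210)),("side",S,(155,225))):
    im=grab_frame(n)[r:r+80,c:c+90,::-1]
    g=f(np.ascontiguousarray(im))
    for sh,col in((.28,(0,0,255)),(.24,(255,255,0))):
        u=(proj(p,world(X0,Y0,YAW,knob(.34,sh)))[0]-[c,r])*4.4;cv2.circle(g,tuple(int(v) for v in u),3,col,-1)
    out.append(g)
w=cv2.imread('pics/w10.png')[0:200,150:370];w=cv2.resize(w,(387,352))
cv2.imwrite('pics/f.png',np.vstack([np.hstack(out)[:, :792][:300],cv2.copyMakeBorder(w[:299],0,0,0,405,cv2.BORDER_CONSTANT)]))
E
```

```text
[-0.0885 -0.0025  0.2464] [ -0.4537 -90.4491] [0.4915 0.4632 0.4896]
pred [184.332   26.8281]
[[191.5  19.5  30.4]
 [188.5  87.5  23. ]]
cross,shift [0.3016 0.3125] knob unit [0.0461 0.0424 0.1463]
11.0 [ 0.3087 -0.2164  0.0129]
```

View pics/f.png

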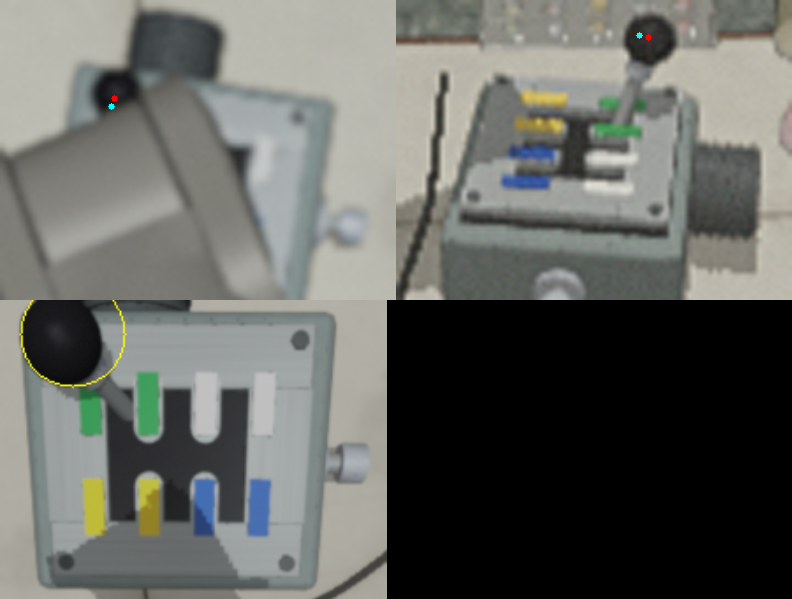

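```bash
python3 -c "
from bench import *
print(get_obs()['contact_force']);print(hand_in())"
```

```text
[-0.25230339 -0.11740195 -0.4822953 ]
the job is handed in; nothing more can be done
None
```

The lever is in the green slot (rear left), pushed against its end stop, and the job is handed in with the hand clear. I pushed only with the closed fingertips: to neutral, across to the left, then rearward until the push force rose to about 4 N. It took about 11 s of the 48 s.

**Last checks**
- **Position:** the side view puts the knob on the predicted home spot to within 1 crop pixel. The stem enters between the two green bars.
- **Disagreement:** the top view shows the knob about 1.5 px (roughly 3 mm) further rearward than predicted. The last wrist view gave a shift of 0.31, past the 0.285 stop. That circle fit was cut off at the image edge, so I give it little weight. The 2 mm calibration could explain part of the top-view difference, and all of these readings point to fully home rather than short.
- **Contact:** the wrist force read about 0.5 N or less at hand-in, so the robot was touching nothing. The arm's path was planned clear of the bottles, glassware and other things, but I did not check each one's position again at the end.

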